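Weigh out rivet burrs on the counter scale

TASK

Weigh out an order of copper rivet burrs: lay burrs (the flat coin-sized copper rings) gently in the brass scale pan one at a time, letting go of each, until the pan has sunk so far that its pointer stands at the long thick mark on the scale's face, which takes two burrs. Leave the spare burr lying on the counter and nothing but burrs in the pan.

Things in the scene. Friction and masses are not known exactly. Their poses are not given: they have to be found in the camera images.
- burr_a: One of three identical copper rivet burrs: flat ring, outer diameter 36 mm, hole 12 mm, 7 mm thick, about 60 g, lying flat on the counter among a bronze sheave (52 mm, grooved), a brass fairlead (76 mm) and a nickel snap hook (90 mm), which are not wanted. At least 35 mm free counter on its near and far sides (x). Origin: centre of its underside; z along its axis, up.
- burr_b: One of three identical copper rivet burrs: flat ring, outer diameter 36 mm, hole 12 mm, 7 mm thick, about 60 g, lying flat on the counter among a bronze sheave (52 mm, grooved), a brass fairlead (76 mm) and a nickel snap hook (90 mm), which are not wanted. At least 35 mm free counter on its near and far sides (x). Origin: centre of its underside; z along its axis, up.
- burr_c: One of three identical copper rivet burrs: flat ring, outer diameter 36 mm, hole 12 mm, 7 mm thick, about 60 g, lying flat on the counter among a bronze sheave (52 mm, grooved), a brass fairlead (76 mm) and a nickel snap hook (90 mm), which are not wanted. At least 35 mm free counter on its near and far sides (x). Origin: centre of its underside; z along its axis, up.
- pan_floor (a point): Centre of the flat floor (136 mm across) of the round brass scale pan, moving with it; rim 150 mm across, 8 mm above the floor. The pan rides level on a soft upright spring over a black housing (136 x 130 mm, 55 mm high). Floor is 100 mm above the counter when empty, sinks about 12 mm per burr (76 = target, 64 = stop). Pointers show it on faces near and far: top line empty, then one line per burr.
Not all that is in view belongs to the job. What is shaped like the burr_c but black or grey is not meant.

How it is judged:
By the outcome, as a careful person would: the job done as asked, in the order asked, and still so for the second after the job is handed in, with the robot touching nothing.
It also fails if it takes over 54 s, if anything falls off the work surface, if the arm or the gripper's body presses on something with over 40 N, if the wrist force passes 120 N, or if a joint passes its speed limit or range.

ROBOT

A 6-joint arm with a two-finger parallel gripper is mounted at the origin on the work surface. World frame = base frame: x ahead of the robot, y to its left, z up, the work surface at z = 0. Lengths are in m, angles in rad, forces in N, time in s.
With the tool pointing down it reaches from about 0.35 to 1 m from the base axis. Payload 7.1 kg.
Tool frame: the origin (TCP) lies between the finger pads; the fingertips stand 22 mm ahead of it and the grasp point (between the pads) lies 3 mm ahead of it; x points along the fingers, y is the direction in which the jaws open and shut, and the axes are right-handed (so a half turn about x gives the same grasp; the last joint's range is limited). The gripper opens to 85 mm and grips with 20 to 120 N. Pads are 22 mm wide; open, the fingers measure 114 mm over their backs; the gripper's body (76 mm by 85 mm) begins 54 mm behind the grasp point. The pads swing forward as they close: fully open they stand 13 mm farther back than shut.
Start: joints at [-1.151, 0.423, 1.63, -0, 1.089, -0.019], TCP at [0.266, -0.566, 0.253] pointing down, gripper open.
Joint ranges: [-3, 3], [-0.9, 2.11], [0.09, 2.58], [-1.31, 4.45], [0.11, 2.69], [-2.54, 2.54]. Speed limits (rad/s): [2.39, 2.39, 3.01, 3.14, 3.14, 3.14].

INTERFACE

Orientations are given as a rotation vector (axis times angle).
In Python, from rig import manip gives the robot as it stands. The module is installed in compiled form; this text tells all that it offers. Calls block until the motion is done:
- manip.move_to(position, orientation): joint-space move of the TCP to a pose.
- manip.servo_line(position, orientation=None, rate=0.15): straight line of the TCP; orientation=None keeps the orientation; rate is the mean speed in m/s.
- manip.set_joints(angles): joint-space move.
- manip.command_gripper(opening, f_grip=None): finger opening in m; f_grip is the grip in N (None keeps the last); returns when the fingers have stopped.
- manip.hold(seconds).
- manip.solve_ik(position, orientation): joint angles nearest the present ones, or None.
- manip.camera(name): name is "side" or "top"; returns a dict with "image" (400x640x3 uint8, red, green, blue), "fx", "fy", "cx", "cy" (pixels), "cam_to_world" (4x4, takes a point from camera to world coordinates). Camera axes: x right, y down, z forward; pixel columns grow to the right and rows downward; lengths in m; the calibration is good to about 2 mm. A picture is of the moment at which its call begins. There is no depth.
A pose or a line that the arm cannot do raises manip.IKError and nothing moves.
- manip.sign_off(): hands the job in, once; it reports no verdict.
Readings, each from a call of its own:
- manip.get_time(): time.
- manip.get_joint_positions(): joint angles.
- manip.get_joint_vel(): joint speeds.
- manip.get_tau(): joint torques, N m.
- manip.get_position(): TCP position.
- manip.get_ee_rot(): TCP orientation.
- manip.get_contact_force(): force on the tool from outside, world axes, zero at the start.
- manip.get_torque(): the same for the moment, N m.
- manip.get_width(): finger opening in m.
Only numpy, scipy, OpenCV 4.12 (cv2) and the standard library are available. Lean on these libraries where they do the work, as an engineer would, in place of code of your own. Each camera call takes 0.05 s, during which the arm holds its last target. There are 200 camera calls.

## Working session

There is one attempt and no reset: what is moved stays moved. The work goes in short steps, each a Python script; the robot and the scene stay as the last script left them, time stands still between calls to the robot, and variables do not carry over. Pictures are saved under pics/ and viewed, about 8 in all and at most 12, crops included, and the job is handed in when it is done.

```bash
mkdir -p pics
cat > h.py <<'E'
from rig import manip
import numpy as np, cv2
def snap(cam,name):
    c=manip.camera(cam); cv2.imwrite(f"pics/{name}.png",c["image"][:,:,::-1]); return c
def ray(c,u,v,z):
    T=np.array(c["cam_to_world"]); d=T[:3,:3]@[(u-c["cx"])/c["fx"],(v-c["cy"])/c["fy"],1]; o=T[:3,3]
    return o+d*(z-o[2])/d[2]
def proj(c,p):
    T=np.array(c["cam_to_world"]); q=T[:3,:3].T@(np.array(p)-T[:3,3]); return q[0]/q[2]*c["fx"]+c["cx"],q[1]/q[2]*c["fy"]+c["cy"]
E
python3 - <<'E'
from h import *
np.set_printoptions(precision=3,suppress=True)
for n in("top","side"):
    c=snap(n,n+"0"); print(n,c["fx"],c["cx"],c["cy"]);print(np.array(c["cam_to_world"]))
print(manip.get_time(),manip.get_ee_rot(),manip.get_width())
E
```

```text
top 454.68226665114327 317.9333451221343 192.55500755494933
[[ 0.016 -0.995  0.103  0.416]
 [-1.    -0.016  0.004 -0.017]
 [-0.002 -0.103 -0.995  1.035]
 [ 0.     0.     0.     1.   ]]
side 496.43861006544256 315.81137156040495 196.41297897546042
[[ 0.996 -0.055  0.063  0.451]
 [-0.083 -0.718  0.692 -0.749]
 [ 0.007 -0.694 -0.72   0.847]
 [ 0.     0.     0.     1.   ]]
0.1 [ 1.979  0.443 -1.979] 0.0853183618936363
```

View pics/top0.png

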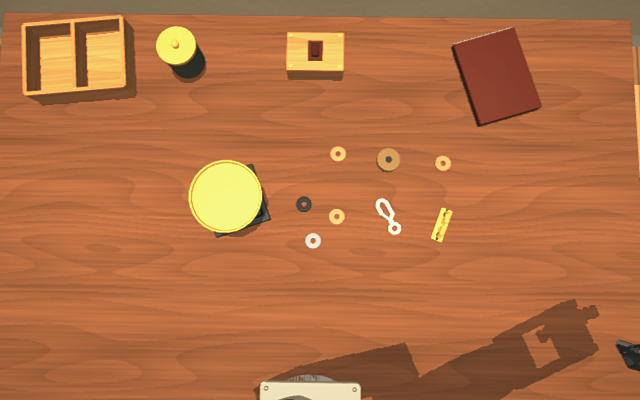

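View pics/side0.png

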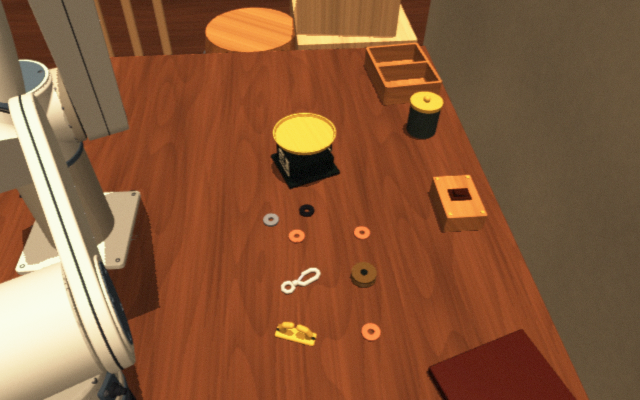

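Top view: copper rings at (338,154), (443,163), (337,216). Look-alikes are the black ring (304,204), grey ring (313,241), sheave (388,159), fairlead (441,225) and hook (388,216). The pan is at (226,196). I choose the three orange-copper rings and will check them in a crop.

Run:
```python
from h import *
np.set_printoptions(precision=4,suppress=True)
out=[]
C={n:manip.camera(n) for n in("top","side")}
for n,c in C.items():
    im=c["image"]; hsv=cv2.cvtColor(im,cv2.COLOR_RGB2HSV)
    pts={"top":[(338,154),(443,163),(337,216),(304,204),(313,241),(388,159)],"side":[(362,232),(371,331),(297,236),(307,211),(271,219),(364,274)]}[n]
    bg=cv2.medianBlur(im,51).astype(int)
    m=(np.abs(im.astype(int)-bg).sum(2)>90).astype(np.uint8)
    for p in pts:
        x,y=p; r=13; sub=np.zeros_like(m); sub[y-r:y+r,x-r:x+r]=m[y-r:y+r,x-r:x+r]
        cs,_=cv2.findContours(sub,cv2.RETR_EXTERNAL,cv2.CHAIN_APPROX_NONE); k=max(cs,key=cv2.contourArea)
        (u,v),(a,b),_=cv2.fitEllipse(k); w=ray(c,u,v,.0045)
        print(n,p,round(u,1),round(v,1),round(a,1),round(b,1),w, hsv[y-r:y+r,x-r:x+r][sub[y-r:y+r,x-r:x+r]>0].mean(0).round())
    if n=="top":
        ym=cv2.inRange(hsv[130:250,170:290],(22,120,120),(35,255,255))
        cs,_=cv2.findContours(ym,cv2.RETR_EXTERNAL,cv2.CHAIN_APPROX_NONE); k=max(cs,key=cv2.contourArea)
        (u,v),ab,_=cv2.fitEllipse(k); print("pan",u+170,v+130,ab,ray(c,u+170,v+130,.108))
    else:
        ym=cv2.inRange(hsv[100:170,260:350],(20,100,100),(35,255,255))
        cs,_=cv2.findContours(ym,cv2.RETR_EXTERNAL,cv2.CHAIN_APPROX_NONE); k=max(cs,key=cv2.contourArea)
        (u,v),ab,_=cv2.fitEllipse(k); print("pan",u+260,v+100,ab,ray(c,u+260,v+100,.105))
t=C["top"]["image"][130:260,180:460]; s=C["side"]["image"][110:350,250:390]
t=cv2.resize(t,None,fx=2.5,fy=2.5,interpolation=2); s=cv2.resize(s,None,fx=.7,fy=.7) if 0 else s
cv2.imwrite("pics/crop1.png",t[:,:,::-1])
```

```text
top (338, 154) 337.6 153.3 14.1 15.2 [ 0.6143 -0.0567  0.0045] [ 19. 135. 249.]
top (443, 163) 442.6 162.8 14.3 15.0 [ 0.5961 -0.2977  0.0045] [ 18. 138. 249.]
top (337, 216) 336.3 216.0 14.4 15.3 [ 0.47   -0.0554  0.0045] [ 21. 130. 249.]
top (304, 204) 303.4 203.9 14.9 15.1 [0.4965 0.0198 0.0045] [15. 51. 85.]
top (313, 241) 312.6 240.3 15.0 15.3 [ 0.4143 -0.0025  0.0045] [ 21.  40. 232.]
top (388, 159) 387.7 159.8 20.4 22.7 [ 0.6011 -0.1718  0.0045] [ 18. 139. 203.]
pan 224.95923233032227 196.03765869140625 (71.71099090576172, 72.86744689941406) [0.5018 0.1773 0.108 ]
side (362, 232) 361.5 232.0 12.0 15.3 [ 0.6163 -0.0556  0.0045] [ 11. 180. 238.]
side (371, 331) 370.8 331.1 15.9 18.7 [ 0.5981 -0.2961  0.0045] [ 12. 178. 243.]
side (297, 236) 296.3 235.3 11.8 15.2 [ 0.4722 -0.054   0.0045] [ 12. 179. 241.]
side (307, 211) 306.0 210.3 12.2 14.9 [0.4986 0.0184 0.0045] [27. 91. 39.]
side (271, 219) 270.5 219.1 11.8 15.1 [ 0.4168 -0.0021  0.0045] [ 15.  62. 169.]
side (364, 274) 354.8 281.3 4.2 12.5 [ 0.5836 -0.1834  0.0045] [ 18. 151.  62.]
pan 303.69632720947266 133.6041717529297 (36.03377151489258, 61.845359802246094) [0.5045 0.1723 0.105 ]
```

View pics/crop1.png

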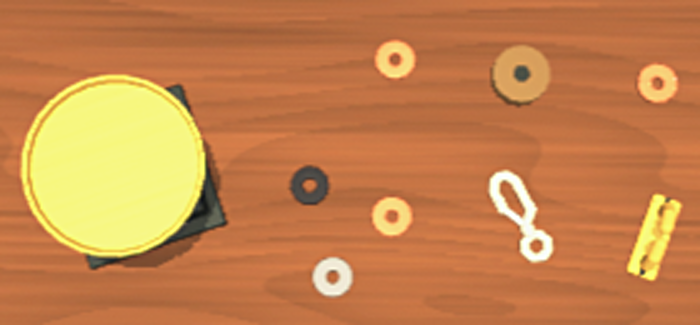

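The three copper rings are confirmed: measured about 35 mm, and both views agree within 2 mm. I'll take (0.615,-0.056) and (0.471,-0.055) and leave (0.597,-0.297) as the spare. First step is a guarded descent and grasp.

```bash
cat >> h.py <<'E'
from scipy.spatial.transform import Rotation as R
def ori(p):
    best=None
    for s in(1,-1):
        r=R.from_matrix(np.array([[0,0,-1],[s,0,0],[0,-s,0]]).T).as_rotvec()
        q=manip.solve_ik(p,r)
        if q is not None and (best is None or abs(q[5])<best[0]): best=(abs(q[5]),r)
    return best[1]
def pick(x,y,w=.052):
    o=ori([x,y,.09]); manip.command_gripper(w,30)
    manip.move_to([x,y,.075],o)
    manip.servo_line([x,y,.034],rate=.1); f0=manip.get_contact_force()[2]; z=.034
    while z>.012:
        z-=.0015; manip.servo_line([x,y,z],rate=.03); f=manip.get_contact_force()[2]-f0
        if abs(f)>3: break
    print("contact z",z,f,manip.get_position(),manip.get_time())
    return z
E
python3 - <<'E'
from h import *
z=pick(.615,-.056)
manip.servo_line([.615,-.056,z+.004],rate=.05)
manip.command_gripper(.0,30)
print(manip.get_width(),manip.get_contact_force())
manip.servo_line([.615,-.056,z+.06],rate=.12)
print(manip.get_width(),manip.get_contact_force(),manip.get_time())
t=snap("top","t2")["image"][100:260,180:480];s=snap("side","s2")["image"][100:300,220:460]
t=cv2.resize(t,(600,320));s=cv2.resize(s,(336,280));im=np.zeros((600,600,3),np.uint8);im[:320]=t;im[320:,:336]=s
cv2.imwrite("pics/p2.png",im[:,:,::-1])
E
```

```text
contact z 0.017499999999999988 11.153854233911169 [ 0.61511087 -0.05599733  0.01863389] 6.2333
0.0342621507621922 [-1.17990163  0.22037752  5.45749766]
0.03443437458362726 [ 0.78532276  0.88565494 -0.12960146] 7.4083
```

View pics/p2.png

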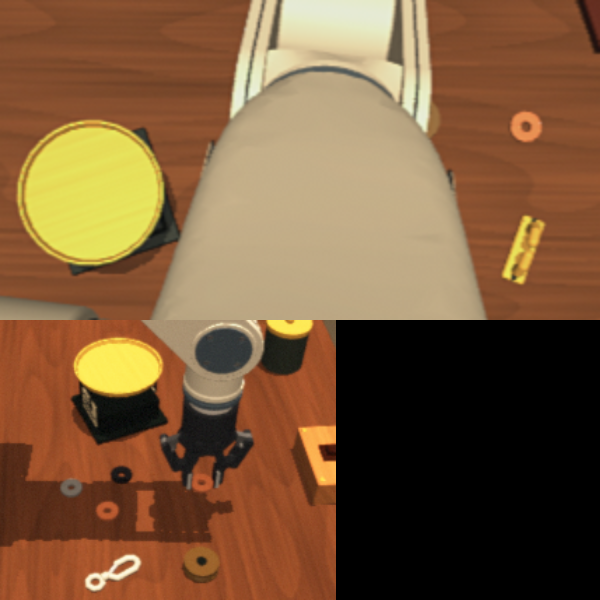

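The side view shows the burr between the fingers, lifted off the counter at (201,483). The width reading of 34 mm is consistent with that. Now I'll place it.

```bash
cat >> h.py <<'E'
def place(x,y,ztcp):
    p=manip.get_position()
    manip.servo_line([p[0],p[1],.17],rate=.2)
    o=ori([x,y,.17]); manip.move_to([x,y,.17],o)
    manip.servo_line([x,y,ztcp+.012],rate=.12); manip.servo_line([x,y,ztcp],rate=.03)
    manip.hold(.2); print("w,f",manip.get_width(),manip.get_contact_force())
    manip.command_gripper(.05); manip.hold(.4)
    manip.servo_line([x,y,.18],rate=.12); print("t",manip.get_time())
E
python3 - <<'E'
from h import *
place(.503,.200,.1215)
manip.move_to([.46,-.056,.18],ori([.46,-.056,.18]))
manip.hold(.3)
t=snap("top","t3")["image"][100:260,180:480];s=snap("side","s3")["image"][90:290,220:460]
t=cv2.resize(t,(600,320));s=cv2.resize(s,(336,280));im=np.zeros((600,600,3),np.uint8);im[:320]=t;im[320:,:336]=s
cv2.imwrite("pics/p3.png",im[:,:,::-1]);print(manip.get_time())
E
```

```text
w,f 0.03458311813200622 [-0.06051221  0.00252439 -0.84892481]
t 11.75
13.1667
```

View pics/p3.png

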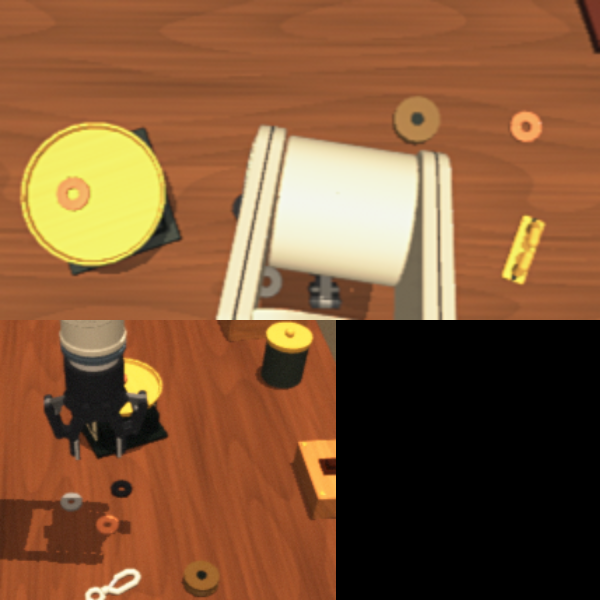

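The top view shows burr 1 lying flat in the pan at crop (72,193), and the pan has sunk. Now the second burr.

Run:
```python
from h import *
z=pick(.471,-.055)
manip.servo_line([.471,-.055,z+.004],rate=.05)
manip.command_gripper(.0,30)
manip.servo_line([.471,-.055,z+.06],rate=.12)
w=manip.get_width(); print(w,manip.get_time())
if .032<w<.038:
    place(.503,.152,.0215+.088)
    manip.move_to([.35,-.35,.25],ori([.35,-.35,.25]))
manip.hold(.5)
t=snap("top","t4")["image"][100:260,180:480];s=snap("side","s4")["image"][110:190,260:350]
t=cv2.resize(t,(560,299));s=cv2.resize(s,(338,300),interpolation=2);im=np.zeros((600,600,3),np.uint8);im[:299,:560]=t;im[300:,:338]=s
cv2.imwrite("pics/p4.png",im[:,:,::-1]);print(manip.get_time())
```

```text
contact z 0.017499999999999988 17.83095284047508 [ 0.47109297 -0.05501039  0.01859246] 17.1917
0.03411013172451732 18.3667
w,f 0.03381188982285011 [ 0.76745569  0.22076705 -0.90454255]
t 22.5833
25.1
```

View pics/p4.png

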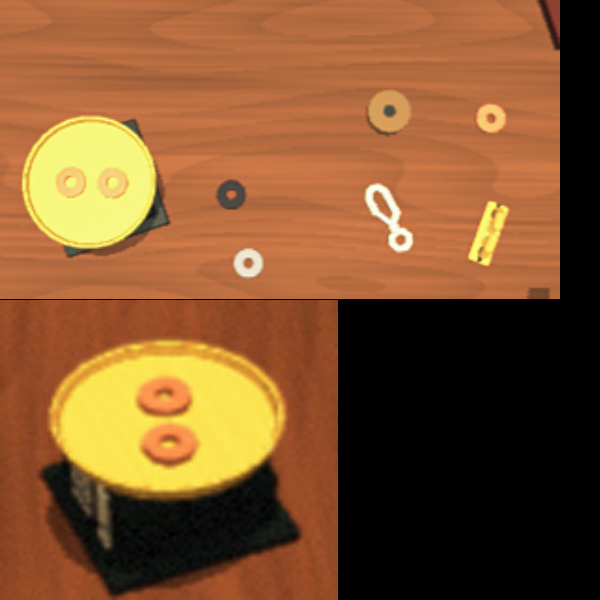

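Both burrs lie flat in the pan, at (70,182) and (113,182) in the crop, and the spare is untouched at (490,118). The face can't be read at this angle, so I'll check the sink from the rim's shift between the first and last pictures, then hand in.

Run:
```python
from h import *
c=manip.camera("side")
def f(im):
    hsv=cv2.cvtColor(im,cv2.COLOR_BGR2HSV)
    ym=cv2.inRange(hsv[100:180,260:350],(18,100,100),(35,255,255))
    k=max(cv2.findContours(ym,0,1)[0],key=cv2.contourArea); (u,v),_,_=cv2.fitEllipse(k); return u+260,v+100
a=f(cv2.imread("pics/side0.png"));b=f(c["image"][:,:,::-1].copy())
e=proj(c,[.503,.176,.108]);g=proj(c,[.503,.176,.084])
print("v shift",b[1]-a[1],"expected for 24 mm",g[1]-e[1], a,b,e,g)
print(manip.get_contact_force(),manip.get_joint_vel().__abs__().max(),manip.get_time())
if abs((b[1]-a[1])-(g[1]-e[1]))<2.5: manip.sign_off(); print("signed")
```

```text
v shift 8.287261962890625 expected for 24 mm 7.877423289411098 (303.9561424255371, 132.7355499267578) (304.00231552124023, 141.02281188964844) (np.float64(302.93726967095125), np.float64(131.6432148944305)) (np.float64(303.05251625031883), np.float64(139.5206381838416))
[ 0.66693986  0.81809225 -0.78401764] 0.0016640999236119196 25.15
the job is handed in; nothing more can be done
signed
```

Two copper burrs are in the scale pan, each laid and let go separately. The job was handed in at about 25 s of the 54 s allowed.

- **Pan contents:** the last pictures show both burrs flat, side by side, with nothing else in the pan.
- **Counter:** the spare burr is still on the counter. The black and grey rings, sheave, fairlead and snap hook were not touched.
- **Sink:** the pan rim moved 8.3 px down in the side view, against 7.9 px expected for 24 mm. That puts the pan about 25 mm down, which is the target mark within measuring error.
- **Not confirmed:** I could not read the pointer on the scale's face itself, because the camera angle is too steep and the picture too coarse. The target mark is therefore inferred from the rim shift.
- **Disagreements:** the grasp width read about 34 mm instead of the nominal 36 mm, but both burrs were carried without slipping. The two cameras' first fits of the pan centre differed by about 5 mm, and I placed between them with no trouble.
- **Robot:** the arm was clear of everything and still at hand-in.

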